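# Turn over a tray of drying tiles

## Task

Turn the drying tiles over from tray to tray, without touching the tiles: lay the empty tray face-down squarely on the filled one, turn the two over together so that all four tiles drop into the other tray, and set the pair back on the same easel. Then lift the emptied tray off and seat it, still face-down, on the other easel; leave the mug, jar and mallet alone.

Things in the scene. Friction and masses are not known exactly. Their poses are not given: they have to be found in the camera images.
- tray_1: The filled tray, starts face-up on easel_1: wood, square body 97 x 97 x 13 mm, flat back; in its face 2 x 2 square pockets 6.5 mm deep, 38 mm wide at the floor, 43 at the mouth. A grip tab sticks out of its uppermost edge. Origin: on the back, centre of the square body; +z out of the face (rim plane at 13 mm), +x away from the tab (down the easel's slope). 110 to 180 g.
- tray_2: The empty tray, identical in build and axes to tray_1 (also 110 to 180 g). It starts face-down on easel_2: back outwards, +z into the easel, +x down the slope. Two trays face to face are 26 mm thick.
- tray_1_tab (a point): Centre of tray_1's grip tab: 34 mm long (along x, from -82.5 to -48.5), 42 mm wide (y from +4 to +46 mm in the tray's frame), the full 13 mm thick, flush with back and rim. Seen from the robot it lies left of the middle on a face-up tray, right on a face-down one; so face to face the two tabs stand side by side, 8 mm apart, with nothing above or below either.
- tray_2_tab (a point): Centre of tray_2's grip tab, same build: at x -65.5, y 25, z 6.5 mm in the tray's frame.
- easel_1: Fixed wooden easel with the filled tray, 125 mm wide: two rails sloping at 55 degrees, high end towards the robot; at the low, far end a ledge square to the rails, reaching 34 mm out. Cheeks 103 mm apart, 22 mm high, guide a tray along the lowest 70 mm. Origin under it on the table; +x is the horizontal direction in which the slope descends.
- easel_1_seat (a point): Where the origin of a face-up tray lies when fully seated on easel_1: on the rail surface, middle, 48.5 mm up the slope from the ledge, 125 mm above the table. The rails (18 mm wide, 64 mm of open space between them) end 88 mm up from the ledge: tab and top 9 mm of the body overhang, and between the rails the space under a tray is open to the 12 mm base.
- easel_2: The other easel, same build and frame as easel_1; it holds the empty tray at the start, and the emptied one at the end.
- easel_2_seat_top (a point): Where the origin of a single face-down tray lies when fully seated on easel_2: 13 mm out from the rail surface, middle, 48.5 mm up the slope from the ledge.
- mug: bystander: white mug, 80 mm across, 90 mm high, origin under its centre
- glaze_jar: bystander: jar, 70 mm across, 90 mm high, origin under its centre
- mallet: bystander: wooden mallet lying on the table, 200 mm long, origin under it
- tile_1: A dry terracotta tile, 36 x 36 x 8 mm, 22 g, leaf relief on one side; it starts relief outwards in a pocket of the filled tray, standing 1.5 mm proud of the rim. Origin at its centre, +z out of the relief side. It slides freely in its pocket and drops 5 mm into the other tray when the pair is turned over.
- tile_2: A dry terracotta tile, 36 x 36 x 8 mm, 22 g, leaf relief on one side; it starts relief outwards in a pocket of the filled tray, standing 1.5 mm proud of the rim. Origin at its centre, +z out of the relief side. It slides freely in its pocket and drops 5 mm into the other tray when the pair is turned over.
- tile_3: A dry terracotta tile, 36 x 36 x 8 mm, 22 g, leaf relief on one side; it starts relief outwards in a pocket of the filled tray, standing 1.5 mm proud of the rim. Origin at its centre, +z out of the relief side. It slides freely in its pocket and drops 5 mm into the other tray when the pair is turned over.
- tile_4: A dry terracotta tile, 36 x 36 x 8 mm, 22 g, leaf relief on one side; it starts relief outwards in a pocket of the filled tray, standing 1.5 mm proud of the rim. Origin at its centre, +z out of the relief side. It slides freely in its pocket and drops 5 mm into the other tray when the pair is turned over.
There are look-alikes about, which are no part of the job. Leave any green look-alike of the tray_1 alone. Leave any white look-alike of the easel_1 alone.

How it is judged:
On the way, in this order (a step that is already met when the one before it is completed fails the run):
1. the empty tray lies face-down, squarely on the filled tray, which is still face-up on its easel with all its tiles in (x of tray_2 in the frame of tray_1 between -0.005 and 0.005 m and y of tray_2 in the frame of tray_1 between -0.005 and 0.005 m and z of tray_2 in the frame of tray_1 between 0.022 and 0.0285 m and angle between tray_1's own z axis and vertical between 0.79 and 1.13 rad and angle between tray_2's own z axis and vertical between 2.01 and 2.35 rad and distance between tray_1 and easel_1_seat below 0.007 m and x of tile_1 in the frame of tray_1 between -0.04 and 0.04 m and y of tile_1 in the frame of tray_1 between -0.04 and 0.04 m and z of tile_1 in the frame of tray_1 between 0.008 and 0.0145 m and x of tile_2 in the frame of tray_1 between -0.04 and 0.04 m and y of tile_2 in the frame of tray_1 between -0.04 and 0.04 m and z of tile_2 in the frame of tray_1 between 0.008 and 0.0145 m and x of tile_3 in the frame of tray_1 between -0.04 and 0.04 m and y of tile_3 in the frame of tray_1 between -0.04 and 0.04 m and z of tile_3 in the frame of tray_1 between 0.008 and 0.0145 m and x of tile_4 in the frame of tray_1 between -0.04 and 0.04 m and y of tile_4 in the frame of tray_1 between -0.04 and 0.04 m and z of tile_4 in the frame of tray_1 between 0.008 and 0.0145 m), for 0.3 s.
2. the pair has been turned over and is back on the same easel: the formerly empty tray face-up below with all four tiles in it, the other one face-down on top (x of tray_2 in the frame of tray_1 between -0.005 and 0.005 m and y of tray_2 in the frame of tray_1 between -0.005 and 0.005 m and z of tray_2 in the frame of tray_1 between 0.022 and 0.0285 m and angle between tray_2's own z axis and vertical between 0.79 and 1.13 rad and angle between tray_1's own z axis and vertical between 2.01 and 2.35 rad and distance between tray_2 and easel_1_seat below 0.007 m and x of tile_1 in the frame of tray_2 between -0.04 and 0.04 m and y of tile_1 in the frame of tray_2 between -0.04 and 0.04 m and z of tile_1 in the frame of tray_2 between 0.008 and 0.0145 m and x of tile_2 in the frame of tray_2 between -0.04 and 0.04 m and y of tile_2 in the frame of tray_2 between -0.04 and 0.04 m and z of tile_2 in the frame of tray_2 between 0.008 and 0.0145 m and x of tile_3 in the frame of tray_2 between -0.04 and 0.04 m and y of tile_3 in the frame of tray_2 between -0.04 and 0.04 m and z of tile_3 in the frame of tray_2 between 0.008 and 0.0145 m and x of tile_4 in the frame of tray_2 between -0.04 and 0.04 m and y of tile_4 in the frame of tray_2 between -0.04 and 0.04 m and z of tile_4 in the frame of tray_2 between 0.008 and 0.0145 m), for 0.3 s.
At the end, for the whole second after the job is handed in: The formerly empty tray lies face-up and seated on easel_1 (within 7 mm, at the easel's 55 degree slope to 10 degrees) with all four tiles lying in its pockets, relief side in; the emptied tray lies face-down and seated on easel_2 (within 7 mm, same slope); everything is released and at rest (angle between tray_2's own z axis and vertical between 0.79 and 1.13 rad and distance between tray_2 and easel_1_seat below 0.007 m and x of tile_1 in the frame of tray_2 between -0.04 and 0.04 m and y of tile_1 in the frame of tray_2 between -0.04 and 0.04 m and z of tile_1 in the frame of tray_2 between 0.008 and 0.0145 m and x of tile_2 in the frame of tray_2 between -0.04 and 0.04 m and y of tile_2 in the frame of tray_2 between -0.04 and 0.04 m and z of tile_2 in the frame of tray_2 between 0.008 and 0.0145 m and x of tile_3 in the frame of tray_2 between -0.04 and 0.04 m and y of tile_3 in the frame of tray_2 between -0.04 and 0.04 m and z of tile_3 in the frame of tray_2 between 0.008 and 0.0145 m and x of tile_4 in the frame of tray_2 between -0.04 and 0.04 m and y of tile_4 in the frame of tray_2 between -0.04 and 0.04 m and z of tile_4 in the frame of tray_2 between 0.008 and 0.0145 m and angle between each of tile_1, tile_2, tile_3, tile_4's own z axis and vertical above 1.95 rad and angle between tray_1's own z axis and vertical between 2.01 and 2.35 rad and distance between tray_1 and easel_2_seat_top below 0.007 m and linear speed of each of tray_1, tray_2, tile_1, tile_2, tile_3, tile_4 below 0.02 m/s); the robot touches nothing.
It fails at once if a tile is touched by the gripper (contact force between any of tile_1, tile_2, tile_3, tile_4 and the fingers above 0.3 N).
It fails at once if a tile is spilled (height (world z) of any of tile_1, tile_2, tile_3, tile_4 below 0.035 m).
It fails at once if a bystander (mug, jar or mallet) is moved by more than 30 mm (distance of any of mug, glaze_jar, mallet from where it was at the start of the episode above 0.03 m).
It also fails if it takes over 72 s, if anything falls off the work surface, if the arm or the gripper's body presses on something with over 40 N, if the wrist force passes 120 N, or if a joint passes its speed limit or range.

## Robot

A 6-joint arm with a two-finger parallel gripper is mounted at the origin on the work surface. World frame = base frame: x ahead of the robot, y to its left, z up, the work surface at z = 0. Lengths are in m, angles in rad, forces in N, time in s.
With the tool pointing down it reaches from about 0.25 to 0.775 m from the base axis. Payload 4 kg.
Tool frame: the origin (TCP) lies between the finger pads; the fingertips stand 8 mm ahead of it and the grasp point (between the pads) lies 11 mm behind it; z points along the fingers, y is the line along which they close (so a half turn about z gives the same grasp; the last joint's range is limited). The gripper opens to 94 mm and grips with 3 to 60 N. Pads are 16 mm wide; open, the fingers measure 119 mm over their backs; the gripper's body (75 mm by 177 mm) begins 78 mm behind the grasp point.
Start: joints at [1.09, 0.087, 1.371, -0, 1.684, -0.103], TCP at [0.203, 0.511, 0.214] pointing down, gripper open.
Joint ranges: [-3.1, 3.1], [-0.76, 2.03], [0.27, 2.55], [-1.08, 4.22], [0.17, 2.65], [-2.57, 2.57]. Speed limits (rad/s): [2.79, 2.79, 3.14, 3.14, 3.14, 3.14].

## Interface

Orientations are given as a rotation vector (axis times angle).
In Python, from bench import robot gives the robot as it stands.
- The arm moves only by the shell command python3 -m creep 'ROWS' [FORCE]. ROWS is JSON, a list that holds one entry, the list of rows, each a list of 7 numbers: the turn, a rotation vector about the tool's x, y, z in units of 5 degrees (1.0 is 5 degrees), then the shift along the tool's x, y, z in units of 40 mm (1.0 is 40 mm), then the closure, from 0 (fully open) to 1 (shut). In form: [[[wx, wy, wz, dx, dy, dz, jaw], ...]]. A call has 1 to 10 rows; each row shifts and turns the commanded pose from where the row before left it, along the tool's axes as they then stand; what a row does not reach is not made up. A row lasts 1/10 s, in which the tool goes at most 50 mm and 8.59 degrees, less where a joint would pass 70% of its speed; a pose out of reach is approached as far as the arm can. A call is refused whole if a number of a shift passes 1 or a number of a turn 1, either way. A call with a gripper value outside its range is refused whole. The fingers move at their own pace and stop on an object; FORCE is the grip in N (left out, the last holds). Time passes only in rows, so rows that do not move let the fingers close. It gives the time, the measured TCP pose, the force, the opening and the grip force at its end, in the units of the state.
- robot.read_state(): the state, without advancing time (a new reading comes with each control period).
- robot.read_camera(name): name is "side" or "top"; returns the picture (420x560x3 uint8, red, green, blue); there is no depth.
- robot.get_calibration(name): a dict with "intrinsics" (3x3 intrinsics, pixels), "world_to_cam" (4x4, takes a point from world to camera coordinates). Camera axes: x right, y up, looking along -z (the intrinsics and any distortion apply to the point x, -y, -z); pixel columns grow to the right and rows downward; lengths in m; the calibration is good to about 2 mm. A picture is of the moment at which its call begins. get_calibration takes no time and is no camera call.
- robot.sign_off(): hands the job in; it is judged then, once.
The state is a dict: "clock": time; "joints": joint angles; "dq": joint speeds; "tau": joint torques, N m; "position": TCP position; "orientation": TCP orientation; "ft_force": force on the tool from outside, world axes, zero at the start; "ft_torque": the same for the moment, N m; "finger_gap": finger opening in m; "gripper_force": force on a finger pad.
Only numpy, scipy, OpenCV 4.12 (cv2) and the standard library are available. Lean on these libraries where they do the work, as an engineer would, in place of code of your own. Each camera call takes 0.05 s, during which the arm holds its last target. There are 200 camera calls.

## Working session

There is one attempt and no reset: what is moved stays moved. The work goes in short steps, Python scripts to look and compute and a shell command to move; the robot and the scene stay as the last step left them, time stands still between calls to the robot, and variables do not carry over. Pictures are saved under pics/ and viewed, at most 11 in all, crops included, and the job is handed in when it is done.

```bash
ls; mkdir -p pics
python3 - <<'E'
from bench import robot
import cv2,numpy as np
for n in("side","top"):
    im=robot.read_camera(n); cv2.imwrite(f"pics/{n}0.png",im[:,:,::-1]); c=robot.get_calibration(n)
    print(n,np.round(c["intrinsics"],1).tolist(),np.round(c["world_to_cam"],4).tolist(),[k for k in c])
s=robot.read_state();print(s)
E
```

```text
pics
side [[468.0, 0.0, 278.9], [0.0, 468.0, 215.0], [0.0, 0.0, 1.0]] [[-0.7328, -0.6803, 0.0085, 0.3789], [0.4585, -0.4845, 0.745, -0.3538], [-0.5027, 0.5499, 0.667, -1.1006], [0.0, 0.0, 0.0, 1.0]] ['intrinsics', 'world_to_cam']
top [[510.7, 0.0, 283.8], [0.0, 510.7, 199.3], [0.0, 0.0, 1.0]] [[0.0219, -0.9997, 0.0049, -0.0042], [0.9954, 0.0222, 0.0931, -0.5367], [-0.0932, 0.0028, 0.9956, -1.3278], [0.0, 0.0, 0.0, 1.0]] ['intrinsics', 'world_to_cam']
{'clock': 0.1, 'joints': array([ 1.08990644e+00,  8.79014689e-02,  1.37206898e+00,  2.11086675e-05,
        1.68361935e+00, -1.03088468e-01]), 'dq': array([-0.0014646 , -0.00287415, -0.00446953, -0.0004575 , -0.00069707,
       -0.0009231 ]), 'tau': array([ 2.37439912e-03, -3.41253126e+01, -3.03301978e+01,  7.20875454e-02,
        3.03705095e-02, -9.03192426e-05]), 'position': array([0.20265458, 0.51079465, 0.21242741]), 'orientation': array([-5.89810360e-01, -3.08512255e+00,  2.99427203e-03]), 'ft_force': array([-0.39688424,  0.06009011, -0.74415775]), 'ft_torque': array([ 0.00688975, -0.01706633,  0.03078656]), 'gripper_force': 0.0, 'finger_gap': 0.09390746445990482}
```

View pics/side0.png

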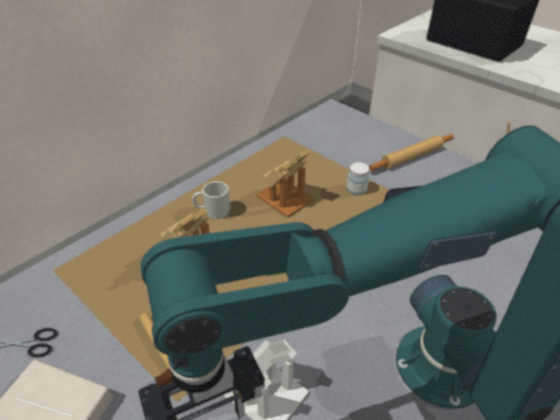

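View pics/top0.png

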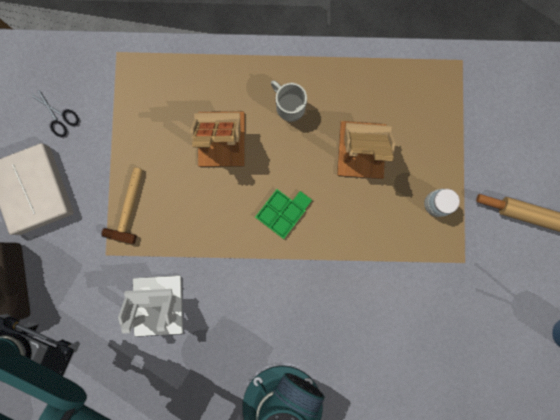

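Candidates: the filled tray, wood with terracotta tiles, is at top (217,130). The green 2x2 look-alike is at (284,213). Wooden easel_1 is at (220,140), easel_2 with the empty tray at (366,150), and the white look-alike easel at (155,308). I choose the wooden ones. I'll move the arm aside to clear the views, collecting joint data on the way, then take a close crop.

```bash
cat > log.py <<'E'
from bench import robot
import json
s=robot.read_state()
open('log.jsonl','a').write(json.dumps([s['joints'].tolist(),s['position'].tolist(),s['orientation'].tolist()])+'\n')
E
python3 log.py
python3 -m creep '[[[0,0,0,-0.35,-0.9,-0.5,0],[0,0,0,-0.35,-0.9,-0.5,0],[0,0,0,-0.35,-0.9,-0.5,0],[0,0,0,-0.35,-0.9,-0.5,0],[0,0,0,-0.35,-0.9,-0.5,0],[0,0,0,-0.35,-0.9,-0.5,0],[0,0,0,-0.35,-0.9,-0.5,0],[0,0,0,-0.35,-0.9,-0.5,0]]]'
python3 log.py
python3 -m creep '[[[0.6,0.6,0.5,0,-0.9,0,0],[0.6,0.6,0.5,0,-0.9,0,0],[0.6,0.6,0.5,0,-0.9,0,0],[0.6,0.6,0.5,0,-0.9,0,0],[0.6,0.6,0.5,0,0,0,0],[0,0,0,0,0,0,0]]]'
python3 log.py
python3 -m creep '[[[-1,0.6,1,0,0,0,0],[-1,0.6,1,0,0,0,0],[-1,0.6,1,0,0,0,0],[-1,0.6,1,0,0,0,0],[0,0,0,0,0,0,0]]]'
python3 log.py
python3 - <<'E'
from bench import robot
import cv2,numpy as np
a=robot.read_camera("top");b=robot.read_camera("side")
cv2.imwrite("pics/t1_raw.png",a[:,:,::-1]);cv2.imwrite("pics/s1_raw.png",b[:,:,::-1])
c=np.hstack([a[95:185,180:260],a[95:185,325:405]])
cv2.imwrite("pics/c1.png",cv2.resize(c,None,fx=5,fy=5,interpolation=cv2.INTER_CUBIC)[:,:,::-1])
cv2.imwrite("pics/c1s.png",cv2.resize(b[130:290,100:360],None,fx=3,fy=3,interpolation=cv2.INTER_CUBIC)[:,:,::-1])
E
```

```text
clock: 0.9
position: [0.2001, 0.2007, 0.3739]
orientation: [0.588, 3.086, -0.0]
ft_force: [1.5, -0.2, -0.2]
finger_gap: 0.0941
gripper_force: 0.0
clock: 1.5
position: [0.1407, 0.0723, 0.3841]
orientation: [-0.834, -2.691, 0.297]
ft_force: [0.5, -0.9, -0.4]
finger_gap: 0.0939
gripper_force: 0.0
clock: 2.0
position: [0.1402, 0.0715, 0.385]
orientation: [-1.367, -2.425, -0.191]
ft_force: [0.9, -0.1, 0.1]
finger_gap: 0.094
gripper_force: 0.0
```

View pics/c1.png

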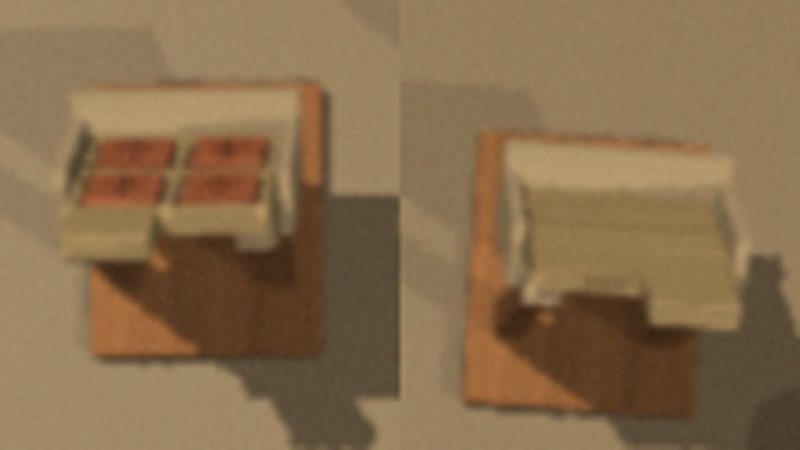

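View pics/c1s.png

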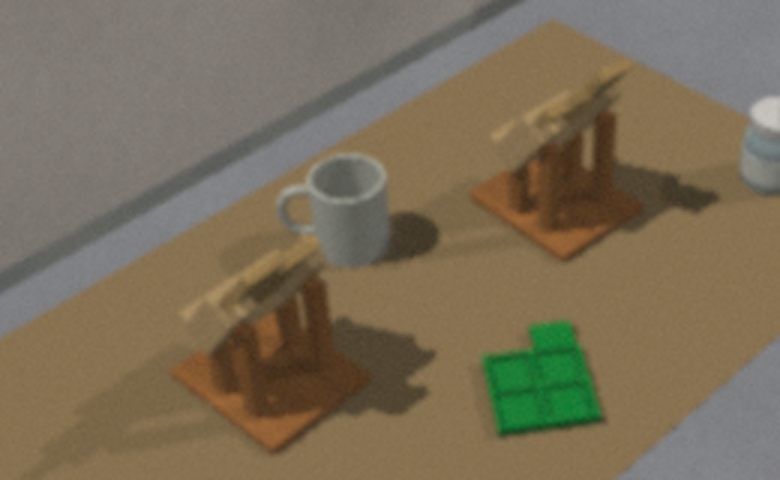

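The crop confirms it. Easel_1 is on the left, with four tiles and the tab end at full-frame (192.6,146.6)-(210.4,147). Easel_2 is on the right, with a blank back and the tab end at (375,160.4)-(393,161). The base corners are clear in both. Next I'll compute the poses and fit the kinematics.

```bash
cat > cam.py <<'E'
import numpy as np
from bench import robot
def ray(n,u,v):
    c=robot.get_calibration(n);K=c["intrinsics"];M=np.array(c["world_to_cam"])
    d=np.array([(u-K[0][2])/K[0][0],-(v-K[1][2])/K[1][1],-1.]);R=M[:3,:3];return -R.T@M[:3,3],R.T@d
def onz(n,u,v,z):
    o,d=ray(n,u,v);return o+d*(z-o[2])/d[2]
E
python3 - <<'E'
from cam import *
from scipy.optimize import least_squares
c,s=np.cos(np.radians(55)),np.sin(np.radians(55))
for name,ox,base,tab in (("e1",180,[(92,357),(322,355),(322,85)],[(63,258),(152,260)]),("e2",325,[(65,402),(293,415),(83,130)],[(250,327),(340,330)])):
    B=[onz("top",ox+u/5,95+v/5,.012) for u,v in base]; T=[onz("top",ox+u/5,95+v/5,.1926) for u,v in tab]
    print(name,"base",np.round(B,4).tolist(),"tab",np.round(T,4).tolist())
    e=B[0]-B[1];print(" yaw bottom",np.degrees(np.arctan2(-e[0],e[1])),"tab yaw",np.degrees(np.arctan2(*( -(T[0]-T[1])[0],(T[0]-T[1])[1]))), "len",np.linalg.norm(T[0]-T[1]))
    e=(B[2]-B[1]) if name=="e1" else (B[2]-B[0]); print(" yaw side",np.degrees(np.arctan2(e[1],e[0])))
import json
from scipy.spatial.transform import Rotation as Ro
L=[json.loads(l) for l in open('log.jsonl')]
for l in L: print(np.round(l[0],3),np.round(l[1],4),np.round(l[2],3))
def fk(q,p):
    a,h,L2,L3,d,e,off=p
    R1=Ro.from_euler('z',q[0]);R2=R1*Ro.from_euler('y',q[1]);R3=R2*Ro.from_euler('y',q[2])
    sh=R1.apply([a,off,h]);el=sh+R2.apply([0,0,L2]);W=el+R3.apply([e,0,L3])
    R5=R3*Ro.from_euler('z',q[3])*Ro.from_euler('y',q[4])*Ro.from_euler('z',q[5]);return W,W+R5.apply([0,0,d]),R5
f=lambda p:np.concatenate([fk(l[0],p)[1]-l[1] for l in L])
r=least_squares(f,[.0,.4,.35,.35,.2,0,0]);print(r.x,np.abs(r.fun).max(),r.cost)
for l in L: print(( fk(l[0],r.x)[2].inv()*Ro.from_rotvec(l[2])).as_rotvec())
np.save('kin.npy',r.x)
E
```

```text
e1 base [[0.6217, 0.2391, 0.012], [0.6256, 0.1156, 0.012], [0.7738, 0.1199, 0.012]] tab [[0.6401, 0.2242, 0.1926], [0.6401, 0.1826, 0.1926]]
 yaw bottom 1.8023375917018405 tab yaw 0.003324013173912232 len 0.04164488371626833
 yaw side 1.6655875504967435
e2 base [[0.6057, -0.1366, 0.012], [0.6015, -0.2593, 0.012], [0.755, -0.1446, 0.012]] tab [[0.6172, -0.2031, 0.1926], [0.6167, -0.2452, 0.1926]]
 yaw bottom -1.9987717063740416 tab yaw -0.628857071546436 len 0.04212578807718049
 yaw side -3.0648010109226633
[ 1.09   0.088  1.372  0.     1.684 -0.103] [0.2027 0.5108 0.2124] [-5.900e-01 -3.085e+00  3.000e-03]
[ 0.586 -0.474  1.518 -0.     2.098 -0.608] [0.2001 0.2007 0.3739] [ 0.588  3.086 -0.   ]
[ 0.193 -0.487  1.553 -0.057  2.446 -0.814] [0.1407 0.0723 0.3841] [-0.834 -2.691  0.297]
[-0.375 -0.619  1.619  0.286  2.454 -0.726] [0.1402 0.0715 0.385 ] [-1.367 -2.425 -0.191]
[8.55597782e-09 1.52600006e-01 4.49000017e-01 4.99799987e-01
 3.42634998e-01 1.00700021e-01 5.66000001e-02] 2.7836891680621534e-09 9.752915708769667e-18
[ 3.83431873e-16 -6.17296414e-16  1.57079633e+00]
[-6.80142994e-16  1.86537680e-16  1.57079633e+00]
[-2.15800853e-16  2.77458240e-16  1.57079633e+00]
[-9.24860800e-17  1.23314773e-16  1.57079633e+00]
```

```bash
cat > kin.py <<'E'
import numpy as np
from scipy.optimize import least_squares
from scipy.spatial.transform import Rotation as Ro
P=np.load('kin.npy');LO=np.array([-3.1,-.76,.27,-1.08,.17,-2.57]);HI=np.array([3.1,2.03,2.55,4.22,2.65,2.57])
def fk(q,p=P):
    a,h,L2,L3,d,e,off=p
    R1=Ro.from_euler('z',q[0]);R2=R1*Ro.from_euler('y',q[1]);R3=R2*Ro.from_euler('y',q[2])
    sh=R1.apply([a,off,h]);el=sh+R2.apply([0,0,L2]);W=el+R3.apply([e,0,L3])
    R5=R3*Ro.from_euler('z',q[3])*Ro.from_euler('y',q[4])*Ro.from_euler('z',q[5]+np.pi/2);return W,W+R5.apply([0,0,d]),R5
def ik(p,R,q0):
    f=lambda q:np.r_[(fk(q)[1]-p)*5,(R.inv()*fk(q)[2]).as_rotvec()]
    r=least_squares(f,np.clip(q0,LO+.02,HI-.02),bounds=(LO,HI));return r.x,np.sqrt(2*r.cost)
def allik(p,R):
    out=[]
    for q4 in(0,1,2,3,4):
        for q6 in(-2,0,2):
            q,c=ik(p,R,[np.arctan2(p[1],p[0]),.3,1.5,q4,1.,q6])
            if c<1e-5 and not any(np.abs(q-o).max()<.01 for o in out): out.append(q)
    return out
E1=(np.array([.6881,.1798,.125]),1.7);E2=(np.array([.6654,-.2013,.125]),-2.6)
def easel(E): # frame at seat: x down slope, y left, z out
    return E[0],Ro.from_euler('z',E[1],degrees=True)*Ro.from_euler('y',55,degrees=True)
def tool(E,g,sign,th=0,roll=0):
    """tcp pose: grasp point g (seat frame), tool y=sign*normal, tool z turned th deg in plane"""
    o,R=easel(E);t=Ro.from_euler('z',th,degrees=True).apply([1,0,0]);y=np.array([0,0,sign]);x=np.cross(y,t)
    RT=R*Ro.from_matrix(np.c_[x,y,t]);return o+R.apply(g)+RT.apply([0,0,.011]),RT
E
python3 - <<'E'
from kin import *
np.set_printoptions(precision=2,suppress=True)
print("pair grips on E1")
for th in (-60,-45,-30,-15,0,15,30,45,60):
    for s in(1,-1):
        t=np.radians(th);g=[-.035,0,.013]
        print(th,s,*[q for q in allik(*tool(E1,g,s,th))])
for nm,E,g in(("tab2 at E2",E2,[-.067,-.025,.0065]),("tab on top at E1",E1,[-.067,-.025,.0195])):
    for th in(-20,0,20):
        for s in(1,-1): print(nm,th,s,*allik(*tool(E,g,s,th)))
E
```

```text
pair grips on E1
-60 1
-60 -1
-45 1 [ 0.57  0.47  1.3  -0.96  1.47  0.96]
-45 -1 [ 0.57  0.47  1.3  -0.96  1.47 -2.19]
-30 1 [ 0.5   0.3   1.44 -0.79  1.23  0.85]
-30 -1 [ 0.5   0.3   1.44 -0.79  1.23 -2.29]
-15 1 [ 0.38  0.17  1.55 -0.54  1.    0.64]
-15 -1 [ 0.38  0.17  1.55 -0.54  1.   -2.51]
0 1 [ 0.23  0.08  1.63 -0.16  0.84  0.27]
0 -1
15 1 [ 0.06  0.05  1.67  0.33  0.82 -0.2 ]
15 -1
30 1 [-0.09  0.11  1.67  0.74  0.96 -0.6 ]
30 -1 [-0.09  0.11  1.67  0.74  0.96  2.54]
45 1 [-0.21  0.22  1.63  1.01  1.18 -0.86]
45 -1 [-0.21  0.22  1.63  1.01  1.18  2.28]
60 1 [-0.28  0.38  1.55  1.18  1.41 -1.01]
60 -1 [-0.28  0.38  1.55  1.18  1.41  2.13]
tab2 at E2 -20 1 [-0.34 -0.04  1.73 -0.24  0.79 -0.07]
tab2 at E2 -20 -1
tab2 at E2 0 1 [-0.57 -0.    1.66  0.36  0.96 -0.65]
tab2 at E2 0 -1 [-0.57 -0.    1.66  0.36  0.96  2.49]
tab2 at E2 20 1 [-0.74  0.15  1.53  0.69  1.28 -0.95]
tab2 at E2 20 -1 [-0.74  0.15  1.53  0.69  1.28  2.2 ]
tab on top at E1 -20 1 [ 0.39  0.14  1.54 -0.61  1.09  0.66]
tab on top at E1 -20 -1 [ 0.39  0.14  1.54 -0.61  1.09 -2.48]
tab on top at E1 0 1 [ 0.19  0.01  1.64 -0.12  0.89  0.2 ]
tab on top at E1 0 -1
tab on top at E1 20 1 [-0.04  0.01  1.67  0.49  0.93 -0.37]
tab on top at E1 20 -1
```

```bash
cat > go.py <<'E'
from kin import *
from bench import robot
def plan(target,N=None,cur=None):
    s=robot.read_state();p=np.array(s['position']);R=Ro.from_rotvec(s['orientation'])
    if cur is not None: p,R=cur
    pt,Rt=target;w=(R.inv()*Rt).as_rotvec();dl=pt-p
    if N is None: N=int(max(1,np.ceil(max(np.abs(w).max()/np.radians(4.9),np.linalg.norm(w)/np.radians(8.3),np.linalg.norm(dl)/.04))))
    st=Ro.from_rotvec(w/N)
    while 1:
        st=Ro.from_rotvec(w/N);A=np.zeros((3,3));Rc=R
        for i in range(N): A+=Rc.as_matrix();Rc=Rc*st
        d=np.linalg.solve(A,dl)
        if np.abs(d).max()<.04 and np.linalg.norm(d)<.049: break
        N+=1
    q=np.array(s['joints']) if cur is None else allik(p,R)[0];Rc=R;pc=p;dq=0;bad=0;mn=p[2]
    for i in range(N):
        pc=pc+Rc.apply(d);Rc=Rc*st;q2,c=ik(pc,Rc,q);bad=max(bad,c);dq=np.maximum(dq,np.abs(q2-q));q=q2;mn=min(mn,pc[2])
    print("N",N,"row",np.round(np.r_[w/N/np.radians(5),d/.04],3).tolist(),"dq/lim",np.round(dq/.1/(.7*np.array([2.79,2.79,3.14,3.14,3.14,3.14])),2),"ikerr",round(bad,4),"minz",round(mn,3),"qend",np.round(q,2))
    return target
def err(target):
    s=robot.read_state();R=Ro.from_rotvec(s['orientation'])
    print("t",round(s['clock'],2),"tool-frame shift left mm",np.round(R.inv().apply(target[0]-s['position'])*1000,1),"turn deg",np.round(np.degrees((R.inv()*target[1]).as_rotvec()),2),"gap",round(s['finger_gap'],4),"F",np.round(s['ft_force'],1),"grip",round(s['gripper_force'],1))
E
python3 - <<'E'
from go import *
plan(tool(E2,[-.137,-.025,.0065],1))
plan(tool(E2,[-.137,-.025,.0065],-1))
# side-view check: triangulated height/pos of tab corners by projecting
def proj(n,X):
    c=robot.get_calibration(n);M=np.array(c["world_to_cam"]);K=np.array(c["intrinsics"]);x=M[:3,:3]@X+M[:3,3];return K[:2,:2]@(np.array([x[0],-x[1]])/-x[2])+K[:2,2]
for E,ys in((E1,(.046,.004)),(E2,(-.004,-.046))):
    o,R=easel(E)
    for y in ys:
        for z in(0,.013):print(np.round((proj("side",o+R.apply([-.0825,y,z]))-[100,130])*3), np.round(proj("side",o+R.apply([-.0825,y,z]))))
E
```

```text
N 15 row [-0.574, -0.396, 0.361, -0.744, 0.569, 0.283] dq/lim [0.09 0.23 0.15 0.07 0.45 0.03] ikerr 0.0 minz 0.229 qend [-0.62 -0.11  1.66  0.36  1.09 -0.65]
N 29 row [0.27, -0.392, -0.949, -0.451, -0.427, 0.215] dq/lim [0.27 0.18 0.14 0.39 0.39 0.88] ikerr 0.5954 minz 0.22 qend [-0.21 -0.2   1.92 -0.65  0.65 -2.57]
[248. 286.] [183. 225.]
[238. 274.] [179. 221.]
[286. 261.] [195. 217.]
[277. 249.] [192. 213.]
[603.  82.] [301. 157.]
[596.  72.] [299. 154.]
[632.  66.] [311. 152.]
[624.  55.] [308. 148.]
```

```bash
python3 -m creep '[[[-0.57,-0.4,0.36,-0.74,0.57,0.28,0.3],[-0.57,-0.4,0.36,-0.74,0.57,0.28,0.3],[-0.57,-0.4,0.36,-0.74,0.57,0.28,0.3],[-0.57,-0.4,0.36,-0.74,0.57,0.28,0.3],[-0.57,-0.4,0.36,-0.74,0.57,0.28,0.3],[-0.57,-0.4,0.36,-0.74,0.57,0.28,0.3],[-0.57,-0.4,0.36,-0.74,0.57,0.28,0.3],[-0.57,-0.4,0.36,-0.74,0.57,0.28,0.3]]]' 3 >/dev/null
python3 -m creep '[[[-0.57,-0.4,0.36,-0.74,0.57,0.28,0.4],[-0.57,-0.4,0.36,-0.74,0.57,0.28,0.4],[-0.57,-0.4,0.36,-0.74,0.57,0.28,0.4],[-0.57,-0.4,0.36,-0.74,0.57,0.28,0.4],[-0.57,-0.4,0.36,-0.74,0.57,0.28,0.4],[-0.57,-0.4,0.36,-0.74,0.57,0.28,0.4],[-0.57,-0.4,0.36,-0.74,0.57,0.28,0.4],[0,0,0,0,0,0,0.4]]]'
python3 - <<'E'
from go import *
import cv2
t=tool(E2,[-.137,-.025,.0065],1);err(t);plan(t)
im=np.mean([robot.read_camera("side").astype(float) for _ in range(4)],0)
b=cv2.resize(im[135:225,250:350],None,fx=6,fy=6,interpolation=cv2.INTER_CUBIC)
c=cv2.resize(im[185:275,150:250],None,fx=6,fy=6,interpolation=cv2.INTER_CUBIC)
o=np.hstack([b,c]);o=cv2.resize(o,(800,360))
cv2.imwrite("pics/s2.png",np.clip(o,0,255).astype(np.uint8)[:,:,::-1])
E
```

```text
clock: 3.7
position: [0.5996, -0.2177, 0.2318]
orientation: [1.905, 1.837, 0.566]
ft_force: [-1.0, 0.2, -0.1]
finger_gap: 0.0564
gripper_force: 0.0
t 3.7 tool-frame shift left mm [-5.6 -1.6 -1.2] turn deg [-0.43 -0.    0.52] gap 0.0564 F [-1.   0.2 -0.1] grip 0.0
N 1 row [-0.085, -0.0, 0.104, -0.14, -0.039, -0.031] dq/lim [0.08 0.01 0.02 0.06 0.01 0.05] ikerr 0.0 minz 0.232 qend [-0.62 -0.11  1.66  0.36  1.09 -0.65]
```

View pics/s2.png

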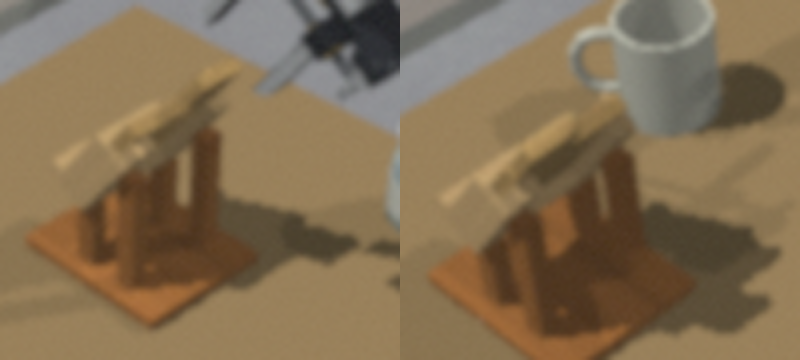

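The left crop shows easel_2's tab tip at about full-frame (310,150.5), within 1 px of the prediction. The open fingers straddle its line. I'll advance 65 mm and close.

```bash
python3 -m creep '[[[-0.08,0,0.1,-0.14,-0.04,-0.03,0.4],[0,0,0,0,0,0.4,0.4],[0,0,0,0,0,0.4,0.4],[0,0,0,0,0,0.4,0.4],[0,0,0,0,0,0.42,0.4],[0,0,0,0,0,0,0.4]]]'
python3 - <<'E'
from go import *
err(tool(E2,[-.072,-.025,.0065],1))
E
python3 -m creep '[[[0,0,0,0,0,0,0.9],[0,0,0,0,0,0,1],[0,0,0,0,0,0,1],[0,0,0,0,0,0,1],[0,0,0,0,0,0,1],[0,0,0,0,0,0,1],[0,0,0,0,0,0,1]]]' 8
python3 - <<'E'
from go import *
err(tool(E2,[-.072,-.025,.0065],1))
E
```

```text
clock: 4.5
position: [0.6311, -0.2274, 0.1778]
orientation: [1.918, 1.82, 0.574]
ft_force: [0.5, 0.4, -1.2]
finger_gap: 0.0565
gripper_force: 0.0
t 4.5 tool-frame shift left mm [2.7 3.3 1.2] turn deg [-0.14  0.08 -0.37] gap 0.0565 F [ 0.5  0.4 -1.2] grip 0.0
clock: 5.2
position: [0.6325, -0.2286, 0.1824]
orientation: [1.912, 1.814, 0.576]
ft_force: [1.1, 0.6, 0.9]
finger_gap: 0.0132
gripper_force: 8.0
t 5.2 tool-frame shift left mm [ 3.8 -0.6  4.1] turn deg [ 0.27  0.26 -0.33] gap 0.0132 F [1.1 0.6 0.9] grip 8.0
```

```bash
python3 -m creep '[[[0,0,0,0,0,0,1],[0,0,0,0,0,0,1],[0,0,0,0,0,0,1]]]' 45
python3 - <<'E'
from go import *
s=robot.read_state();o,R=easel(E2)
# tray_2-origin frame expressed as 'seat-type' frame: store tool pose in seat frame coords
Rt=Ro.from_rotvec(s['orientation']);rel_p=R.inv().apply(s['position']-o);rel_R=(R.inv()*Rt).as_rotvec()
np.savez('grip2.npz',p=rel_p,R=rel_R);print(np.round(rel_p*1000,1),np.round(np.degrees((tool(E2,[0,0,0],1)[1].inv()*Rt).as_rotvec()),2));err(tool(E2,[-.072,-.025,.0065],1))
E
python3 -m creep '[[[0,0,0,0,0.1,0,1],[0,0,0,0,0.2,0,1],[0,0,0,0,0.3,0,1],[0,0,0,0,0.4,0,1],[0,0,0,0,0.4,0,1],[0,0,0,0,0.4,0,1],[0,0,0,0,0,0,1],[0,0,0,0,0,0,1]]]'
python3 - <<'E'
from go import *
g=np.load('grip2.npz');s=robot.read_state();print(s['position'])
def place(dx,dy,dz):
    o,R=easel(E1);return o+R.apply(g['p']+np.array([dx,dy,dz])),R*Ro.from_rotvec(g['R'])
pre=place(-.004,0,.013+.055)
# waypoint: 60mm up above current, then pre+up
up=(np.array(s['position'])+[0,0,.06],Ro.from_rotvec(s['orientation']))
plan(up);mid=(pre[0]+[0,0,.04],pre[1]);plan(mid,cur=up);plan(pre,cur=mid)
E
```

```text
clock: 5.5
position: [0.6325, -0.2286, 0.1824]
orientation: [1.912, 1.814, 0.576]
ft_force: [2.4, -0.6, 2.9]
finger_gap: 0.0127
gripper_force: 45.0
[-65.2 -28.8   7. ] [-0.26 -0.27  0.32]
t 5.5 tool-frame shift left mm [ 3.8 -0.6  4.1] turn deg [ 0.26  0.27 -0.32] gap 0.0127 F [ 2.4 -0.6  2.9] grip 45.0
clock: 6.3
position: [0.6895, -0.2311, 0.2201]
orientation: [1.917, 1.82, 0.573]
ft_force: [-0.8, -0.4, -0.9]
finger_gap: 0.0125
gripper_force: 44.9
[ 0.68947901 -0.23113313  0.22010792]
N 2 row [0.0, 0.0, 0.0, 0.001, 0.429, -0.615] dq/lim [0.   0.06 0.23 0.04 0.26 0.09] ikerr 0.0 minz 0.22 qend [-0.53  0.07  1.38  0.29  1.15 -0.52]
N 10 row [-0.008, 0.047, -0.071, 0.958, 0.007, 0.052] dq/lim [0.37 0.12 0.13 0.2  0.09 0.34] ikerr 0.0 minz 0.265 qend [ 0.17  0.05  1.43 -0.1   1.05  0.17]
N 1 row [0.0, 0.0, 0.0, 0.001, -0.577, 0.817] dq/lim [0.   0.07 0.3  0.02 0.36 0.04] ikerr 0.0 minz 0.225 qend [ 0.17  0.07  1.49 -0.11  0.97  0.18]
```

```bash
python3 -m creep '[[[0,0,0,0,0.29,-0.41,1],[0,0,0,0,0.29,-0.41,1],[0,0,0,0,0.29,-0.41,1],[0,0.03,-0.04,0.4,0,0.02,1],[0,0.04,-0.06,0.7,0,0.04,1],[0,0.04,-0.06,0.8,0,0.04,1],[0,0.04,-0.06,0.8,0,0.04,1],[0,0.04,-0.06,0.8,0,0.04,1],[0,0.04,-0.06,0.8,0,0.04,1],[0,0.04,-0.06,0.8,0,0.04,1]]]' >/dev/null
python3 -m creep '[[[0,0.04,-0.06,0.8,0,0.04,1],[0,0.04,-0.06,0.8,0,0.04,1],[0,0.04,-0.06,0.8,0,0.04,1],[0,0.04,-0.06,0.8,0,0.04,1],[0,0.04,-0.06,0.8,0,0.04,1],[0,0.03,-0.06,0.5,0,0.04,1],[0,0,0,0,0,0,1],[0,0,0,0,0,0,1],[0,0,0,0,0,0,1]]]'
python3 - <<'E'
from go import *
import cv2
g=np.load('grip2.npz')
def place(dx,dy,dz):
    o,R=easel(E1);return o+R.apply(g['p']+np.array([dx,dy,dz])),R*Ro.from_rotvec(g['R'])
pre=place(-.004,0,.013+.055);err(pre);plan(pre)
a=np.mean([robot.read_camera("top").astype(float) for _ in range(3)],0)
b=np.mean([robot.read_camera("side").astype(float) for _ in range(3)],0)
o=np.hstack([cv2.resize(x,(400,400),interpolation=cv2.INTER_CUBIC) for x in(a[85:185,170:270],b[160:280,140:260])])
cv2.imwrite("pics/p3.png",np.clip(o,0,255).astype(np.uint8)[:,:,::-1])
E
```

```text
clock: 8.2
position: [0.7076, 0.1514, 0.265]
orientation: [1.848, 1.9, 0.596]
ft_force: [1.0, 0.1, -0.4]
finger_gap: 0.0129
gripper_force: 44.9
t 8.2 tool-frame shift left mm [  0.3 -20.6  34.8] turn deg [-0.25 -0.01  0.27] gap 0.0129 F [ 1.   0.1 -0.4] grip 44.9
N 2 row [-0.025, -0.001, 0.027, 0.004, -0.258, 0.434] dq/lim [0.   0.05 0.15 0.02 0.19 0.03] ikerr 0.0 minz 0.225 qend [ 0.17  0.07  1.49 -0.11  0.97  0.18]
```

View pics/p3.png

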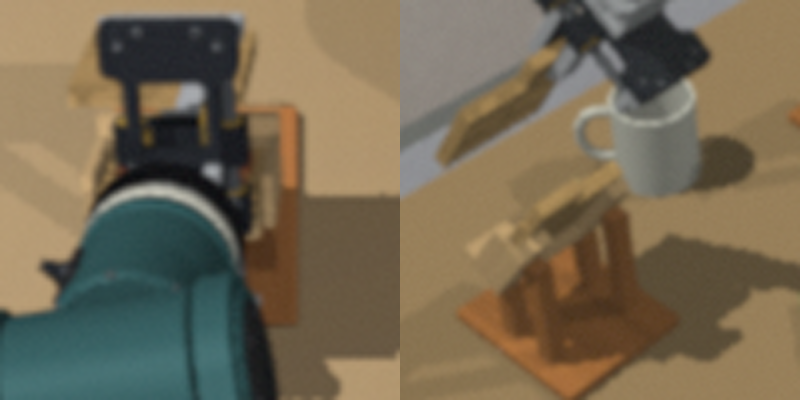

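Left (top view): the arm covers easel_1. Right (side view): the held tray at about crop (500,105) is parallel above easel_1's tray at (545,215). I'll lower it.

```bash
python3 -m creep '[[[-0.03,0,0.03,0,-0.26,0.43,1],[-0.03,0,0.03,0,-0.26,0.43,1],[0,0,0,0,-0.3,0,1],[0,0,0,0,-0.3,0,1],[0,0,0,0,-0.25,0,1],[0,0,0,0,-0.2,0,1],[0,0,0,0,-0.17,0,1],[0,0,0,0,0,0,1],[0,0,0,0,0,0,1],[0,0,0,0,0,0,1]]]'
python3 - <<'E'
from go import *
g=np.load('grip2.npz')
def place(dx,dy,dz):
    o,R=easel(E1);return o+R.apply(g['p']+np.array([dx,dy,dz])),R*Ro.from_rotvec(g['R'])
err(place(-.004,0,.013+.006))
E
```

```text
clock: 9.5
position: [0.6719, 0.1514, 0.1987]
orientation: [1.849, 1.891, 0.606]
ft_force: [-0.2, 0.3, -1.7]
finger_gap: 0.0128
gripper_force: 44.9
t 9.5 tool-frame shift left mm [-0.9 -2.2  0.9] turn deg [ 0.23 -0.08 -0.04] gap 0.0128 F [-0.2  0.3 -1.7] grip 44.9
```

```bash
python3 -m creep '[[[0,0,0,-0.02,-0.08,0,1],[0,0,0,0,-0.06,0,1],[0,0,0,0,0,0,1],[0,0,0,0,0,0,1]]]' | grep -E 'pos|ft'
python3 -m creep '[[[0,0,0,0,-0.05,0,1],[0,0,0,0,0,0,1],[0,0,0,0,0,0,1]]]' | grep -E 'pos|ft'
python3 - <<'E'
from go import *
g=np.load('grip2.npz')
def place(dx,dy,dz):
    o,R=easel(E1);return o+R.apply(g['p']+np.array([dx,dy,dz])),R*Ro.from_rotvec(g['R'])
err(place(-.004,0,.013))
E
```

```text
position: [0.6668, 0.1504, 0.1945]
ft_force: [-0.1, 0.0, -0.5]
position: [0.6657, 0.1504, 0.1942]
ft_force: [1.9, 0.4, -0.9]
t 10.2 tool-frame shift left mm [-0.1 -0.6  0.8] turn deg [ 0.25 -0.07 -0.03] gap 0.0129 F [ 1.9  0.4 -0.9] grip 45.0
```

```bash
for i in 1; do python3 -m creep '[[[0,0,0,0,-0.02,0.06,1],[0,0,0,0,0,0,1],[0,0,0,0,0,0,1]]]' | grep -E 'pos|ft'
python3 -m creep '[[[0,0,0,0,0,0.05,1],[0,0,0,0,0,0,1],[0,0,0,0,0,0,1]]]' | grep -E 'pos|ft'; done
python3 - <<'E'
from go import *
g=np.load('grip2.npz')
def place(dx,dy,dz):
    o,R=easel(E1);return o+R.apply(g['p']+np.array([dx,dy,dz])),R*Ro.from_rotvec(g['R'])
err(place(0,0,.013)); print(np.round(Ro.from_rotvec(robot.read_state()['orientation']).inv().apply(robot.read_state()['ft_force']),1))
E
```

```text
position: [0.6667, 0.1505, 0.1921]
ft_force: [2.8, 0.1, 0.4]
position: [0.6672, 0.1502, 0.1899]
ft_force: [-0.9, -1.6, 3.2]
t 10.8 tool-frame shift left mm [0.1 0.7 0.5] turn deg [ 0.18 -0.05 -0.03] gap 0.0124 F [-0.9 -1.6  3.2] grip 45.0
[-1.5  1.  -3.1]
```

```bash
python3 -m creep '[[[0,0,0,0,-0.02,0.02,1],[0,0,0,0,0,0,1],[0,0,0,0,0,0,0.8],[0,0,0,0,0,0,0.65],[0,0,0,0,0,0,0.6],[0,0,0,0,0,0,0.6],[0,0,0,0,0,0,0.6]]]' 
python3 -m creep '[[[0,0,0,0,0,-0.3,0.6],[0,0,0,0,0,-0.5,0.6],[0,0,0,0,0,-0.7,0.6],[0,0,0,0,0,-0.9,0.6],[0,0,0,0,0,-0.9,0.6],[0,0,0,0,0,0,0.6]]]'
python3 - <<'E'
from go import *
import cv2
a=np.mean([robot.read_camera("top").astype(float) for _ in range(3)],0)
b=np.mean([robot.read_camera("side").astype(float) for _ in range(3)],0)
o=np.hstack([cv2.resize(x,(400,400),interpolation=cv2.INTER_CUBIC) for x in(a[90:170,180:260],b[170:270,140:240])])
cv2.imwrite("pics/p4.png",np.clip(o,0,255).astype(np.uint8)[:,:,::-1])
for th in(-30,-25):
  for dx in(-.11,): 
    t=np.radians(th);G=np.array([-.033,0,.013]);pre=tool(E1,G-.09*np.array([np.cos(t),np.sin(t),0]),-1,th);plan(pre)
    pre=tool(E1,G-.09*np.array([np.cos(t),-np.sin(t),0]),1,-th);plan(pre)
E
```

```text
clock: 11.5
position: [0.6667, 0.1505, 0.1877]
orientation: [1.85, 1.892, 0.604]
ft_force: [1.1, 0.9, 0.3]
finger_gap: 0.0376
gripper_force: 0.0
clock: 12.1
position: [0.5907, 0.1493, 0.3051]
orientation: [1.842, 1.884, 0.619]
ft_force: [-0.4, 0.1, 1.1]
finger_gap: 0.0374
gripper_force: 0.0
N 36 row [-0.256, -0.001, 0.964, -0.012, -0.098, 0.049] dq/lim [0.18 0.12 0.18 0.44 0.36 0.65] ikerr 0.8627 minz 0.214 qend [ 0.09 -0.18  1.93  0.36  0.51  2.57]
N 7 row [0.008, 0.864, -0.008, -0.113, -0.009, 0.319] dq/lim [0.39 0.26 0.11 0.61 0.17 0.57] ikerr 0.0 minz 0.216 qend [-0.2  -0.03  1.69  0.73  1.13 -0.6 ]
N 36 row [-0.214, -0.001, 0.975, -0.01, -0.087, 0.05] dq/lim [0.18 0.1  0.17 0.42 0.31 0.6 ] ikerr 0.7867 minz 0.217 qend [ 0.07 -0.19  1.91  0.39  0.56  2.57]
N 6 row [0.008, 0.841, -0.01, -0.087, -0.011, 0.367] dq/lim [0.37 0.23 0.11 0.59 0.18 0.55] ikerr 0.0 minz 0.218 qend [-0.13 -0.07  1.69  0.61  1.06 -0.48]
```

View pics/p4.png

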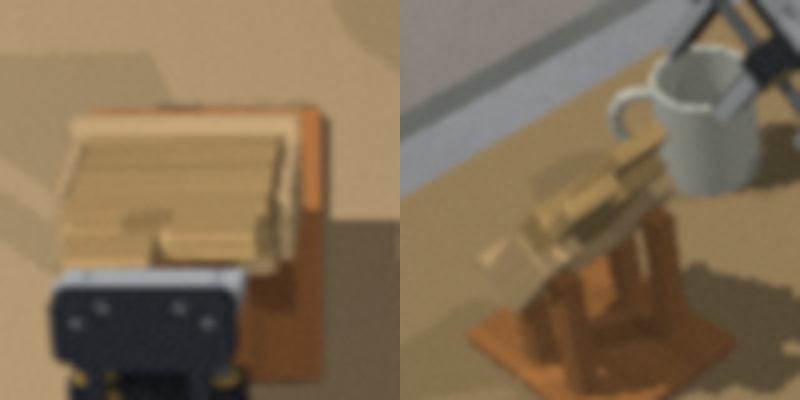

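Left: tray_2 lies square on tray_1 between the cheeks, both tabs side by side. Right: the stack is flush along the slope. Step 1 looks met, so I'll plan the pair grip and the flip.

```bash
cat > flip.py <<'E'
from go import *
G=np.array([-.033,0,.013]);th=30;t=np.array([np.cos(np.radians(th)),np.sin(np.radians(th)),0])
def flip(phi,off,E=E1):
    o,R=easel(E);p,RT=tool(E,G,1,th)
    a=o+R.apply([0,0,.013]);D=R*Ro.from_euler('x',phi,degrees=True)*R.inv()
    return a+D.apply(p-a)+np.array(off),D*RT
E
python3 - <<'E'
from flip import *
pre=tool(E1,G-.09*t,1,th);plan(pre)
for sg in(-1,1):
  for off in([.06,0,.10],[0,0,.13],[-.05,0,.13]):
    q=allik(*flip(0,off))[0];out=[];bad=0
    for f in range(0,181,5):
        T=flip(sg*f,off);q,c=ik(*T,q);bad=max(bad,c);out.append(q)
    print(sg,off,round(bad,4),np.round(out[0],2),np.round(out[18],2),np.round(out[-1],2),"min",np.round(np.min(out,0),2),"max",np.round(np.max(out,0),2))
E
```

```text
N 7 row [0.008, 0.864, -0.008, -0.113, -0.009, 0.319] dq/lim [0.39 0.26 0.11 0.61 0.17 0.57] ikerr 0.0 minz 0.216 qend [-0.2  -0.03  1.69  0.73  1.13 -0.6 ]
-1 [0.06, 0, 0.1] 0.0 [-0.08  0.17  1.4   0.66  1.12 -0.44] [ 0.17  0.52  0.76 -0.01  1.78 -1.43] [ 0.45  0.36  1.17 -0.74  1.35 -2.48] min [-0.08  0.17  0.74 -0.74  1.12 -2.48] max [ 0.45  0.54  1.4   0.66  1.79 -0.44]
-1 [0, 0, 0.13] 0.0 [-0.09  0.03  1.49  0.65  1.16 -0.41] [ 0.18  0.38  0.9  -0.01  1.78 -1.42] [ 0.5   0.24  1.26 -0.75  1.4  -2.47] min [-0.09  0.03  0.88 -0.75  1.16 -2.47] max [ 0.5   0.4   1.49  0.65  1.79 -0.41]
-1 [-0.05, 0, 0.13] 0.0 [-0.1  -0.08  1.6   0.65  1.17 -0.42] [ 0.2   0.26  1.05 -0.01  1.75 -1.41] [ 0.54  0.15  1.37 -0.76  1.42 -2.43] min [-0.1  -0.08  1.03 -0.76  1.17 -2.43] max [ 0.54  0.28  1.6   0.65  1.76 -0.42]
1 [0.06, 0, 0.1] 0.8122 [-0.08  0.17  1.4   0.66  1.12 -0.44] [ 0.25 -0.    1.78 -0.71  0.31  2.35] [ 0.03 -0.    1.67  0.28  0.6   2.57] min [-0.08 -0.02  1.4  -0.84  0.24 -0.44] max [0.29 0.17 1.79 0.79 1.12 2.57]
1 [0, 0, 0.13] 0.8255 [-0.09  0.03  1.49  0.65  1.16 -0.41] [ 0.29 -0.16  1.86 -0.65  0.39  2.3 ] [ 0.03 -0.15  1.73  0.26  0.7   2.57] min [-0.09 -0.19  1.49 -0.78  0.32 -0.41] max [0.33 0.03 1.88 0.74 1.16 2.57]
1 [-0.05, 0, 0.13] 0.8302 [-0.1  -0.08  1.6   0.65  1.17 -0.42] [ 0.32 -0.27  1.95 -0.68  0.43  2.34] [ 0.02 -0.26  1.82  0.26  0.74  2.57] min [-0.1  -0.31  1.6  -0.8   0.35 -0.42] max [ 0.37 -0.08  1.97  0.74  1.17  2.57]
```

```bash
python3 -m creep '[[[0,0.86,0,-0.11,0,0.32,0.4],[0,0.86,0,-0.11,0,0.32,0.4],[0,0.86,0,-0.11,0,0.32,0.4],[0,0.86,0,-0.11,0,0.32,0.4],[0,0.86,0,-0.11,0,0.32,0.4],[0,0.86,0,-0.11,0,0.32,0.4],[0,0.86,0,-0.11,0,0.32,0.4],[0,0,0,0,0,0,0.4],[0,0,0,0,0,0,0.4]]]'
python3 - <<'E'
from flip import *
err(tool(E1,G-.09*t,1,th))
E
```

```text
clock: 13.3
position: [0.6444, 0.1394, 0.2179]
orientation: [1.816, 2.2, 1.18]
ft_force: [-0.0, 0.3, 1.0]
finger_gap: 0.0565
gripper_force: 0.0
t 13.3 tool-frame shift left mm [-0.6 -3.6  0.2] turn deg [ 0.39  0.17 -0.27] gap 0.0565 F [-0.   0.3  1. ] grip 0.0
```

```bash
python3 -m creep '[[[0.08,0.03,-0.05,-0.01,-0.09,0,0.4],[0,0,0,0,0,0.35,0.4],[0,0,0,0,0,0.35,0.4],[0,0,0,0,0,0.35,0.4],[0,0,0,0,0,0.35,0.4],[0,0,0,0,0,0.35,0.4],[0,0,0,0,0,0.3,0.4],[0,0,0,0,0,0.2,0.4],[0,0,0,0,0,0,0.4],[0,0,0,0,0,0,0.4]]]'
python3 - <<'E'
from flip import *
err(tool(E1,G,1,th))
E
```

```text
clock: 14.3
position: [0.6855, 0.186, 0.154]
orientation: [1.807, 2.212, 1.179]
ft_force: [-0.2, 0.7, -0.0]
finger_gap: 0.0565
gripper_force: 0.0
t 14.3 tool-frame shift left mm [-1.5 -1.6  1.1] turn deg [ 0.13 -0.05  0.16] gap 0.0565 F [-0.2  0.7 -0. ] grip 0.0
```

Aligned within 2 mm. I'll centre it, then close gently at first and firmly after.

```bash
python3 -m creep '[[[0,0,0,-0.03,-0.04,0.02,0.5],[0,0,0,0,0,0,0.6],[0,0,0,0,0,0,0.7],[0,0,0,0,0,0,0.8],[0,0,0,0,0,0,0.9],[0,0,0,0,0,0,1],[0,0,0,0,0,0,1],[0,0,0,0,0,0,1]]]' 6
python3 -m creep '[[[0,0,0,0,0,0,1],[0,0,0,0,0,0,1],[0,0,0,0,0,0,1]]]' 58
python3 - <<'E'
from flip import *
err(tool(E1,G,1,th))
s=robot.read_state();o,R=easel(E1);Rt=Ro.from_rotvec(s['orientation'])
np.savez('gripP.npz',p=R.inv().apply(s['position']-o),R=(R.inv()*Rt).as_rotvec())
E
```

```text
clock: 15.1
position: [0.6846, 0.1852, 0.1522]
orientation: [1.807, 2.212, 1.178]
ft_force: [-4.1, -2.9, 2.5]
finger_gap: 0.0261
gripper_force: 6.0
clock: 15.4
position: [0.6846, 0.1851, 0.1522]
orientation: [1.806, 2.212, 1.178]
ft_force: [-4.0, -1.7, 3.8]
finger_gap: 0.0257
gripper_force: 58.0
t 15.4 tool-frame shift left mm [-0.3  0.1  0.7] turn deg [ 0.12 -0.05  0.18] gap 0.0257 F [-4.  -1.7  3.8] grip 58.0
```

```bash
cat > flip2.py <<'E'
from go import *
g=np.load('gripP.npz');gR=Ro.from_rotvec(g['R'])
def flip(phi,off=(0,0,0),seat=(0,0,0)):
    o,R=easel(E1);D=Ro.from_euler('x',phi,degrees=True);a=np.array([0,0,.013])
    return o+R.apply(a+D.apply(g['p']-a)+np.array(seat))+np.array(off),R*D*gR
OFF=(-.05,0,.13)
E
python3 -m creep '[[[0,0,0,0,0.08,0,1],[0,0,0,0,0.15,0,1],[0,0,0,0,0.25,0,1],[0,0,0,0,0.35,0,1],[0,0,0,0,0.35,0,1],[0,0,0,0,0.3,0,1],[0,0,0,0,0,0,1],[0,0,0,0,0,0,1]]]'
python3 - <<'E'
from flip2 import *
err(flip(0,seat=(0,0,.059)));plan(flip(0,OFF))
ks=[0,45,90,135,180]
for a,b in zip(ks,ks[1:]): plan(flip(-b,OFF),cur=flip(-a,OFF))
E
```

```text
clock: 16.2
position: [0.7323, 0.1869, 0.1838]
orientation: [1.809, 2.214, 1.176]
ft_force: [0.3, 0.1, -4.6]
finger_gap: 0.0254
gripper_force: 58.0
t 16.2 tool-frame shift left mm [ 0.4  1.8 -1.4] turn deg [-0.17 -0.01 -0.08] gap 0.0254 F [ 0.3  0.1 -4.6] grip 58.0
N 4 row [-0.008, -0.0, -0.004, 0.434, -0.146, -0.736] dq/lim [0.03 0.36 0.13 0.06 0.2  0.13] ikerr 0.0 minz 0.184 qend [-0.1  -0.09  1.61  0.66  1.17 -0.43]
N 8 row [0.563, 0.004, -0.974, -0.001, -0.013, -0.0] dq/lim [0.1  0.14 0.2  0.19 0.25 0.28] ikerr 0.0 minz 0.28 qend [ 0.01  0.12  1.26  0.37  1.54 -0.9 ]
N 8 row [0.563, 0.004, -0.974, -0.001, -0.013, -0.0] dq/lim [0.13 0.12 0.17 0.23 0.17 0.31] ikerr 0.0 minz 0.279 qend [ 0.2   0.26  1.05 -0.01  1.75 -1.41]
N 8 row [0.563, 0.004, -0.974, -0.001, -0.013, -0.0] dq/lim [0.13 0.05 0.09 0.24 0.09 0.32] ikerr 0.0 minz 0.279 qend [ 0.4   0.27  1.09 -0.42  1.7  -1.95]
N 8 row [0.563, 0.004, -0.974, -0.001, -0.013, -0.0] dq/lim [0.11 0.11 0.19 0.21 0.2  0.29] ikerr 0.0 minz 0.28 qend [ 0.54  0.15  1.37 -0.76  1.42 -2.43]
```

```bash
python3 -m creep '[[[0,0,0,0.15,-0.05,-0.25,1],[0,0,0,0.29,-0.1,-0.49,1],[0,0,0,0.29,-0.1,-0.49,1],[0,0,0,0.29,-0.1,-0.49,1],[0,0,0,0.29,-0.1,-0.49,1],[0,0,0,0.29,-0.1,-0.49,1],[0,0,0,0.15,-0.05,-0.25,1],[0,0,0,0,0,0,1]]]' | grep -E 'pos|gap'
python3 -m creep '[[[0.3,0,-0.5,0,0,0,1],[0.56,0,-0.97,0,-0.01,0,1],[0.56,0,-0.97,0,-0.01,0,1],[0.56,0,-0.97,0,-0.01,0,1],[0.56,0,-0.97,0,-0.01,0,1],[0.56,0,-0.97,0,-0.01,0,1],[0.56,0,-0.97,0,-0.01,0,1],[0.56,0,-0.97,0,-0.01,0,1],[0.56,0,-0.97,0,-0.01,0,1],[0.56,0,-0.97,0,-0.01,0,1]]]' | grep -E 'pos|gap'
python3 -m creep '[[[0.56,0,-0.97,0,-0.01,0,1],[0.56,0,-0.97,0,-0.01,0,1],[0.56,0,-0.97,0,-0.01,0,1],[0.56,0,-0.97,0,-0.01,0,1],[0.56,0,-0.97,0,-0.01,0,1],[0.56,0,-0.97,0,-0.01,0,1],[0.56,0,-0.97,0,-0.01,0,1],[0.56,0,-0.97,0,-0.01,0,1]]]' | grep -E 'pos|gap|cl'
python3 - <<'E'
from flip2 import *
err(flip(-100,OFF))
E
```

```text
position: [0.6338, 0.1855, 0.2869]
finger_gap: 0.0259
position: [0.6323, 0.1838, 0.2807]
finger_gap: 0.0255
clock: 18.8
position: [0.6318, 0.1815, 0.2801]
finger_gap: 0.0252
t 18.8 tool-frame shift left mm [ 1.8 -2.7  0.9] turn deg [ 0.81  0.09 -1.49] gap 0.0252 F [ 0.4  0.3 -4.5] grip 58.0
```

```bash
python3 -m creep '[[[0.56,0,-0.97,0,-0.01,0,1],[0.56,0,-0.97,0,-0.01,0,1],[0.56,0,-0.97,0,-0.01,0,1],[0.56,0,-0.97,0,-0.01,0,1],[0.56,0,-0.97,0,-0.01,0,1],[0.56,0,-0.97,0,-0.01,0,1],[0.56,0,-0.97,0,-0.01,0,1],[0.56,0,-0.97,0,-0.01,0,1],[0.56,0,-0.97,0,-0.01,0,1],[0.56,0,-0.97,0,-0.01,0,1]]]' | grep -E 'pos|gap'
python3 -m creep '[[[0.56,0,-0.97,0,-0.01,0,1],[0.56,0,-0.97,0,-0.01,0,1],[0.56,0,-0.97,0,-0.01,0,1],[0.56,0,-0.97,0,-0.01,0,1],[0.3,0,-0.5,0,0,0,1],[0,0,0,0,0,0,1],[0,0,0,0,0,0,1]]]' | grep -E 'pos|gap'
python3 - <<'E'
from flip2 import *
import cv2
err(flip(-180,OFF));plan(flip(-180,seat=(-.006,0,.06)))
b=np.mean([robot.read_camera("side").astype(float) for _ in range(3)],0)
a=np.mean([robot.read_camera("top").astype(float) for _ in range(3)],0)
o=np.hstack([cv2.resize(a[60:190,150:280],(400,400),interpolation=cv2.INTER_CUBIC),cv2.resize(b[120:270,120:270],(400,400),interpolation=cv2.INTER_CUBIC)])
cv2.imwrite("pics/p5.png",np.clip(o,0,255).astype(np.uint8)[:,:,::-1])
E
```

```text
position: [0.6332, 0.179, 0.2806]
finger_gap: 0.025
position: [0.6344, 0.1774, 0.2834]
finger_gap: 0.0257
t 20.5 tool-frame shift left mm [2.1 0.1 2.7] turn deg [ 0.05  0.14 -0.75] gap 0.0257 F [-0.1  0.2 -3.5] grip 58.0
N 4 row [0.002, 0.007, -0.037, -0.383, -0.164, 0.72] dq/lim [0.11 0.29 0.12 0.02 0.19 0.03] ikerr 0.0 minz 0.192 qend [ 0.46  0.36  1.28 -0.76  1.28 -2.39]
```

View pics/p5.png

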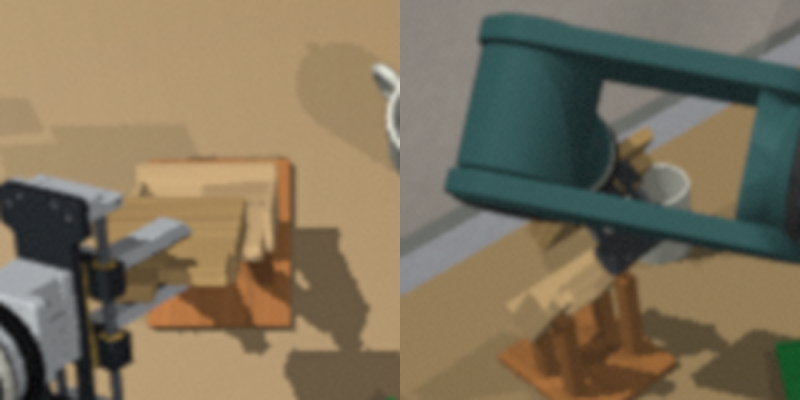

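Left: the pair is held between the fingers above the empty easel_1. Right: easel_1 is bare. Next, lower it.

```bash
python3 -m creep '[[[0,0,0,-0.19,-0.08,0.36,1],[0,0,-0.03,-0.25,-0.11,0.48,1],[0,0,-0.03,-0.25,-0.11,0.48,1],[0,0,-0.03,-0.26,-0.11,0.48,1],[0,0,-0.03,-0.26,-0.11,0.48,1],[0,0,0,-0.19,-0.08,0.36,1],[0,0,0,-0.13,-0.06,0.24,1],[0,0,0,0,0,0,1],[0,0,0,0,0,0,1]]]' | grep -E 'pos|gap'
python3 - <<'E'
from flip2 import *
err(flip(-180,seat=(-.006,0,.06)))
E
```

```text
position: [0.731, 0.1754, 0.1928]
finger_gap: 0.0255
t 21.7 tool-frame shift left mm [-0.6  0.8  0.6] turn deg [-0.04  0.08 -0.12] gap 0.0255 F [-1.   0.  -3.4] grip 58.0
```

```bash
python3 -m creep '[[[0,0,0,-0.01,0.25,0.01,1],[0,0,0,0,0.3,0,1],[0,0,0,0,0.3,0,1],[0,0,0,0,0.25,0,1],[0,0,0,0,0.2,0,1],[0,0,0,0,0,0,1],[0,0,0,0,0,0,1]]]' | grep -E 'ft|gap'
python3 - <<'E'
from flip2 import *
err(flip(-180,seat=(-.006,0,.008)))
E
python3 -m creep '[[[0,0,0,0,0.08,0,1],[0,0,0,0,0.06,0,1],[0,0,0,0,0,0,1],[0,0,0,0,0,0,1]]]' | grep -E 'ft|gap'
python3 - <<'E'
from flip2 import *
err(flip(-180,seat=(-.006,0,0)))
E
```

```text
ft_force: [0.5, 0.2, -3.1]
finger_gap: 0.0257
t 22.4 tool-frame shift left mm [-0.2  1.1  0.6] turn deg [-0.1   0.12 -0.12] gap 0.0257 F [ 0.5  0.2 -3.1] grip 58.0
ft_force: [-0.3, 0.4, -4.3]
finger_gap: 0.0258
t 22.8 tool-frame shift left mm [-0.2  3.1  0.1] turn deg [-0.04  0.09 -0.11] gap 0.0258 F [-0.3  0.4 -4.3] grip 58.0
```

```bash
python3 -m creep '[[[0,0,0,0,0.06,0,1],[0,0,0,0,0,0,1],[0,0,0,0,0,0,1]]]' | grep -E 'ft'
python3 -m creep '[[[0,0,0,-0.03,0.02,0.05,1],[0,0,0,-0.03,0,0.05,1],[0,0,0,0,0,0,1],[0,0,0,0,0,0,1]]]' | grep -E 'ft'
python3 - <<'E'
from flip2 import *
err(flip(-180));print(np.round(easel(E1)[1].inv().apply(robot.read_state()['ft_force']),1))
E
```

```text
ft_force: [-0.1, -0.6, -3.4]
ft_force: [-0.3, -0.5, -3.4]
t 23.5 tool-frame shift left mm [-0.7 -0.   1.3] turn deg [-0.05  0.1  -0.11] gap 0.0258 F [-0.3 -0.5 -3.4] grip 58.0
[ 2.6 -0.4 -2.3]
```

```bash
python3 -m creep '[[[0,0,0,-0.02,0.02,0.03,1],[0,0,0,0,0,0,1],[0,0,0,0,0,0,1]]]' | grep -E 'ft'
python3 -m creep '[[[0,0,0,-0.02,0.02,0.03,1],[0,0,0,0,0,0,1],[0,0,0,0,0,0,1]]]' | grep -E 'ft'
python3 - <<'E'
from flip2 import *
err(flip(-180));print(np.round(easel(E1)[1].inv().apply(robot.read_state()['ft_force']),1))
E
```

```text
ft_force: [2.0, -1.2, -2.6]
ft_force: [-2.2, -0.5, 4.5]
t 24.1 tool-frame shift left mm [ 0.2 -0.2  0.1] turn deg [-0.17  0.09 -0.18] gap 0.0257 F [-2.2 -0.5  4.5] grip 58.0
[-4.9 -0.4  0.8]
```

```bash
python3 -m creep '[[[0,0,0,0,0.02,0,1],[0,0,0,0,0,0,1],[0,0,0,0,0,0,0.7],[0,0,0,0,0,0,0.55],[0,0,0,0,0,0,0.45],[0,0,0,0,0,0,0.4],[0,0,0,0,0,0,0.4]]]' | grep -E 'ft|gap'
python3 -m creep '[[[0,0,0,0,0,-0.2,0.4],[0,0,0,0,0,-0.4,0.4],[0,0,0,0,0,-0.5,0.4],[0,0,0,0,0,-0.6,0.4],[0,0,0,0,0,-0.7,0.4],[0,0,0,0,0,-0.7,0.4],[0,0,0,0,0,-0.5,0.4],[0,0,0,0,0,0,0.4]]]' | grep -E 'ft|gap|pos'
python3 - <<'E'
from go import *
import cv2
b=np.mean([robot.read_camera("side").astype(float) for _ in range(3)],0)
a=np.mean([robot.read_camera("top").astype(float) for _ in range(3)],0)
o=np.hstack([cv2.resize(a[90:170,180:260],(400,400),interpolation=cv2.INTER_CUBIC),cv2.resize(b[170:270,140:240],(400,400),interpolation=cv2.INTER_CUBIC)])
cv2.imwrite("pics/p6.png",np.clip(o,0,255).astype(np.uint8)[:,:,::-1])
pre=tool(E1,[-.15,-.025,.0195],1);s=robot.read_state();R=Ro.from_rotvec(s['orientation'])
# next: turn back about tool z +~180 (via tray-x roll); waypoint with half roll
for k in(90,):
    o_,Re=easel(E1)
    w=(pre[0]+[-.04,0,.08],Re*Ro.from_euler('x',-90,degrees=True)*Re.inv()*pre[1]);plan(w);plan((pre[0],pre[1]),cur=w)
E
```

```text
ft_force: [-0.3, 0.6, -0.1]
finger_gap: 0.0553
position: [0.6099, 0.2469, 0.257]
ft_force: [0.3, 0.4, -0.2]
finger_gap: 0.0564
N 18 row [-0.26, -0.263, 0.976, 0.105, -0.135, -0.079] dq/lim [0.14 0.18 0.16 0.17 0.14 0.24] ikerr 0.0 minz 0.251 qend [ 0.23 -0.22  1.55 -0.12  1.21 -1.37]
N 19 row [0.0, 0.0, 0.947, 0.013, -0.014, 0.116] dq/lim [0.01 0.03 0.02 0.   0.04 0.38] ikerr 0.0 minz 0.25 qend [ 0.21 -0.12  1.63 -0.12  1.04  0.2 ]
```

View pics/p6.png

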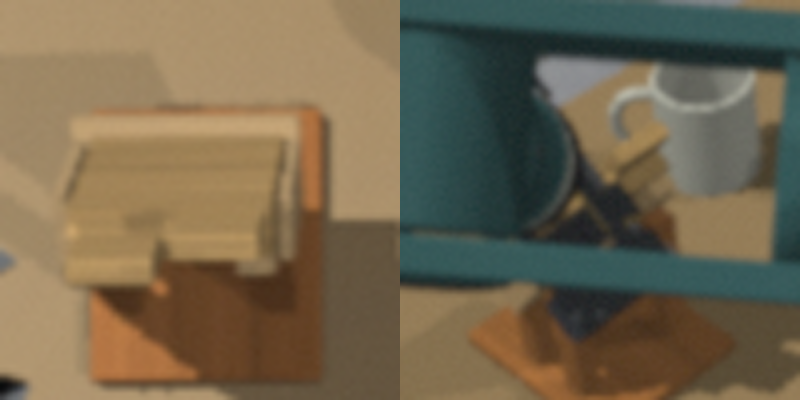

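Left: the pair is seated square on easel_1, outlines matching the first stack, lower tab on the left and upper tab on the right. I'll roll the empty gripper back for the right-hand (emptied tray's) tab.

```bash
python3 -m creep '[[[-0.26,-0.26,0.97,0.1,-0.13,-0.08,0.4],[-0.26,-0.26,0.97,0.1,-0.13,-0.08,0.4],[-0.26,-0.26,0.97,0.1,-0.13,-0.08,0.4],[-0.26,-0.26,0.97,0.1,-0.13,-0.08,0.4],[-0.26,-0.26,0.97,0.1,-0.13,-0.08,0.4],[-0.26,-0.26,0.97,0.1,-0.13,-0.08,0.4],[-0.26,-0.26,0.97,0.1,-0.13,-0.08,0.4],[-0.26,-0.26,0.97,0.1,-0.13,-0.08,0.4],[-0.26,-0.26,0.97,0.1,-0.13,-0.08,0.4],[-0.26,-0.26,0.97,0.1,-0.13,-0.08,0.4]]]' |grep pos
python3 -m creep '[[[-0.26,-0.26,0.97,0.1,-0.13,-0.08,0.4],[-0.26,-0.26,0.97,0.1,-0.13,-0.08,0.4],[-0.26,-0.26,0.97,0.1,-0.13,-0.08,0.4],[-0.26,-0.26,0.97,0.1,-0.13,-0.08,0.4],[-0.26,-0.26,0.97,0.1,-0.13,-0.08,0.4],[-0.26,-0.26,0.97,0.1,-0.13,-0.08,0.4],[-0.26,-0.26,0.97,0.1,-0.13,-0.08,0.4],[-0.26,-0.26,0.97,0.1,-0.13,-0.08,0.4]]]' |grep pos
python3 -m creep '[[[0,0,0.95,0.01,-0.01,0.12,0.4],[0,0,0.95,0.01,-0.01,0.12,0.4],[0,0,0.95,0.01,-0.01,0.12,0.4],[0,0,0.95,0.01,-0.01,0.12,0.4],[0,0,0.95,0.01,-0.01,0.12,0.4],[0,0,0.95,0.01,-0.01,0.12,0.4],[0,0,0.95,0.01,-0.01,0.12,0.4],[0,0,0.95,0.01,-0.01,0.12,0.4],[0,0,0.95,0.01,-0.01,0.12,0.4],[0,0,0.95,0.01,-0.01,0.12,0.4]]]' |grep pos
python3 -m creep '[[[0,0,0.95,0.01,-0.01,0.12,0.5],[0,0,0.95,0.01,-0.01,0.12,0.5],[0,0,0.95,0.01,-0.01,0.12,0.55],[0,0,0.95,0.01,-0.01,0.12,0.6],[0,0,0.95,0.01,-0.01,0.12,0.6],[0,0,0.95,0.01,-0.01,0.12,0.6],[0,0,0,0,0,0,0.6],[0,0,0,0,0,0,0.6]]]' |grep pos
python3 - <<'E'
from go import *
pre=tool(E1,[-.15,-.025,.0195],1);err(pre);plan(pre)
E
```

```text
position: [0.6119, 0.2041, 0.3105]
position: [0.5853, 0.1572, 0.3304]
position: [0.6087, 0.1558, 0.2876]
position: [0.6223, 0.1573, 0.2626]
t 29.5 tool-frame shift left mm [-3.  -5.9 11.9] turn deg [-0.32  0.07 14.55] gap 0.0373 F [-0.1  0.  -0.3] grip 0.0
N 3 row [-0.021, 0.005, 0.97, -0.03, -0.047, 0.099] dq/lim [0.02 0.   0.04 0.01 0.05 0.37] ikerr 0.0 minz 0.25 qend [ 0.21 -0.12  1.63 -0.12  1.04  0.2 ]
```

```bash
python3 -m creep '[[[-0.02,0,0.97,-0.03,-0.05,0.1,0.6],[-0.02,0,0.97,-0.03,-0.05,0.1,0.6],[-0.02,0,0.97,-0.03,-0.05,0.1,0.6],[0,0,0,0,0,0,0.6],[0,0,0,0,0,0,0.6],[0,0,0,0,0,0,0.6]]]' |grep pos
python3 - <<'E'
from go import *
pre=tool(E1,[-.15,-.025,.0195],1);err(pre);err(tool(E1,[-.073,-.025,.0195],1))
E
```

```text
position: [0.6252, 0.1534, 0.2512]
t 30.1 tool-frame shift left mm [-0.5 -0.8  0.9] turn deg [0.11 0.02 0.01] gap 0.0372 F [-0.6 -0.5  0.2] grip 0.0
t 30.1 tool-frame shift left mm [-0.5 -0.9 77.9] turn deg [0.11 0.02 0.01] gap 0.0372 F [-0.6 -0.5  0.2] grip 0.0
```

```bash
python3 -m creep '[[[0,0,0,0,-0.02,0.4,0.6],[0,0,0,0,0,0.4,0.6],[0,0,0,0,0,0.4,0.6],[0,0,0,0,0,0.4,0.6],[0,0,0,0,0,0.3,0.6],[0,0,0,0,0,0,0.6],[0,0,0,0,0,0,0.6]]]' | grep -E 'ft'
python3 -m creep '[[[0,0,0,0,0,0,0.8],[0,0,0,0,0,0,0.9],[0,0,0,0,0,0,1],[0,0,0,0,0,0,1],[0,0,0,0,0,0,1],[0,0,0,0,0,0,1]]]' 5
python3 - <<'E'
from go import *
err(tool(E1,[-.073,-.025,.0195],1))
E
python3 -m creep '[[[0,0,0,0,0,0,1],[0,0,0,0,0,0,1],[0,0,0,0,0,0,1]]]' 45 | grep -E 'ft|gap'
python3 - <<'E'
from go import *
err(tool(E1,[-.073,-.025,.0195],1))
s=robot.read_state();o,R=easel(E1);Rt=Ro.from_rotvec(s['orientation'])
np.savez('grip1.npz',p=R.inv().apply(s['position']-o)-[0,0,.013],R=(R.inv()*Rt).as_rotvec())
E
```

```text
ft_force: [0.7, -0.3, 0.8]
clock: 31.4
position: [0.668, 0.1548, 0.1888]
orientation: [1.848, 1.901, 0.602]
ft_force: [-3.8, -0.5, 3.7]
finger_gap: 0.0129
gripper_force: 5.0
t 31.4 tool-frame shift left mm [-0.6 -0.   2.3] turn deg [ 0.11  0.01 -0.07] gap 0.0129 F [-3.8 -0.5  3.7] grip 5.0
ft_force: [-6.4, -0.1, 4.9]
finger_gap: 0.0127
t 31.7 tool-frame shift left mm [-0.6 -0.   2.3] turn deg [ 0.1   0.02 -0.07] gap 0.0127 F [-6.4 -0.1  4.9] grip 45.0
```

```bash
python3 -m creep '[[[0,0,0,0,0.06,0,1],[0,0,0,0,0.12,0,1],[0,0,0,0,0.2,0,1],[0,0,0,0,0.3,0,1],[0,0,0,0,0.4,0,1],[0,0,0,0,0.4,0,1],[0,0,0,0,0.3,0,1],[0,0,0,0,0,0,1]]]'
python3 - <<'E'
from go import *
g=np.load('grip1.npz');s=robot.read_state()
def place(dx,dy,dz):
    o,R=easel(E2);return o+R.apply(g['p']+np.array([dx,dy,dz])),R*Ro.from_rotvec(g['R'])
up=(np.array(s['position'])+[0,0,.06],Ro.from_rotvec(s['orientation']))
mid=place(-.004,0,.06);mid=(mid[0]+[0,0,.05],mid[1]);plan(up);plan(mid,14,cur=up)
E
```

```text
clock: 32.5
position: [0.7274, 0.1561, 0.2287]
orientation: [1.848, 1.9, 0.601]
ft_force: [0.4, -0.4, -1.2]
finger_gap: 0.0123
gripper_force: 44.9
N 2 row [0.0, 0.0, 0.0, 0.0, 0.431, -0.614] dq/lim [0.   0.05 0.24 0.02 0.27 0.03] ikerr 0.0 minz 0.229 qend [ 0.17  0.09  1.34 -0.09  1.1   0.16]
N 14 row [-0.0, -0.035, 0.05, -0.684, -0.086, -0.018] dq/lim [0.27 0.1  0.11 0.14 0.04 0.24] ikerr 0.0 minz 0.269 qend [-0.53  0.04  1.43  0.3   1.13 -0.54]
```

```bash
python3 -m creep '[[[0,0,0,0,0.29,-0.41,1],[0,0,0,0,0.29,-0.41,1],[0,0,0,0,0.29,-0.41,1],[0,-0.03,0.05,-0.4,-0.08,-0.02,1],[0,-0.03,0.05,-0.7,-0.08,-0.02,1],[0,-0.03,0.05,-0.7,-0.08,-0.02,1],[0,-0.03,0.05,-0.7,-0.08,-0.02,1],[0,-0.03,0.05,-0.7,-0.08,-0.02,1],[0,-0.03,0.05,-0.7,-0.08,-0.02,1],[0,-0.03,0.05,-0.7,-0.08,-0.02,1]]]' |grep pos
python3 -m creep '[[[0,-0.03,0.05,-0.7,-0.08,-0.02,1],[0,-0.03,0.05,-0.7,-0.08,-0.02,1],[0,-0.03,0.05,-0.7,-0.08,-0.02,1],[0,-0.03,0.05,-0.7,-0.08,-0.02,1],[0,-0.03,0.05,-0.7,-0.08,-0.02,1],[0,-0.03,0.05,-0.6,-0.08,-0.02,1],[0,-0.03,0.05,-0.4,-0.08,-0.02,1],[0,0,0,0,0,0,1],[0,0,0,0,0,0,1]]]' |grep pos
python3 - <<'E'
from go import *
import cv2
g=np.load('grip1.npz')
def place(dx,dy,dz):
    o,R=easel(E2);return o+R.apply(g['p']+np.array([dx,dy,dz])),R*Ro.from_rotvec(g['R'])
pre=place(-.004,0,.06);err(pre);plan(pre,4)
b=np.mean([robot.read_camera("side").astype(float) for _ in range(3)],0)
a=np.mean([robot.read_camera("top").astype(float) for _ in range(3)],0)
o=np.hstack([cv2.resize(a[90:170,180:260],(400,400),interpolation=cv2.INTER_CUBIC),cv2.resize(b[110:230,240:360],(400,400),interpolation=cv2.INTER_CUBIC)])
cv2.imwrite("pics/p7.png",np.clip(o,0,255).astype(np.uint8)[:,:,::-1])
E
```

```text
position: [0.7054, -0.03, 0.2771]
position: [0.6812, -0.2072, 0.2704]
t 34.4 tool-frame shift left mm [-19.6 -30.   41.5] turn deg [-0.13 -0.4  -0.06] gap 0.0123 F [-0.1  1.  -1.7] grip 44.9
N 4 row [-0.007, -0.02, -0.003, -0.121, -0.188, 0.259] dq/lim [0.04 0.04 0.09 0.03 0.11 0.08] ikerr 0.0 minz 0.219 qend [-0.53  0.06  1.51  0.32  1.04 -0.57]
```

View pics/p7.png

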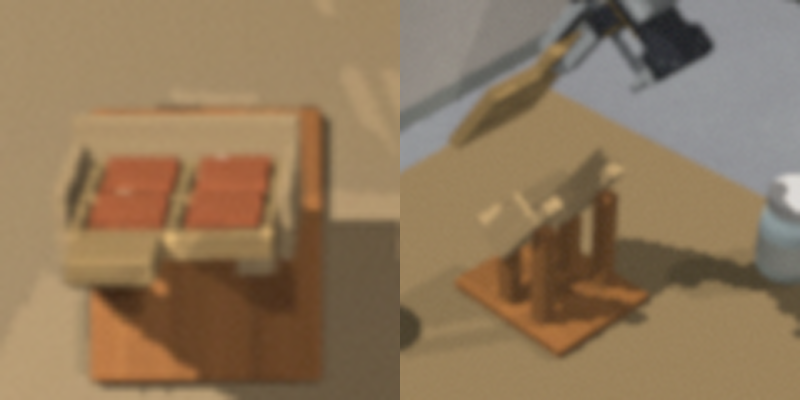

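Left: tray_2 is seated on easel_1 with all four tiles plain side up in its pockets. Right: the emptied tray is held above bare easel_2.

```bash
python3 -m creep '[[[0,-0.02,0,-0.12,-0.19,0.26,1],[0,-0.02,0,-0.12,-0.19,0.26,1],[0,-0.02,0,-0.12,-0.19,0.26,1],[0,-0.02,0,-0.12,-0.19,0.26,1],[0,0,0,0,-0.25,0,1],[0,0,0,0,-0.3,0,1],[0,0,0,0,-0.3,0,1],[0,0,0,0,-0.25,0,1],[0,0,0,0,-0.2,0,1]]]' |grep ft
python3 -m creep '[[[0,0,0,0,0,0,1],[0,0,0,0,0,0,1]]]' |grep ft
cat > pl2.py <<'E'
from go import *
g=np.load('grip1.npz')
def place(dx,dy,dz):
    o,R=easel(E2);return o+R.apply(g['p']+np.array([dx,dy,dz])),R*Ro.from_rotvec(g['R'])
err(place(-.004,0,0));print(np.round(easel(E2)[1].inv().apply(robot.read_state()['ft_force']),1))
E
python3 pl2.py
```

```text
ft_force: [0.2, 0.7, -1.8]
ft_force: [0.1, 0.9, -1.2]
t 35.8 tool-frame shift left mm [ 0.  -9.2  0.8] turn deg [0.01 0.06 0.  ] gap 0.0127 F [ 0.1  0.9 -1.2] grip 44.9
[ 1.   0.9 -0.6]
```

```bash
python3 -m creep '[[[0,0,0,0,-0.1,0,1],[0,0,0,0,-0.08,0,1],[0,0,0,0,0,0,1],[0,0,0,0,0,0,1]]]' |grep ft
python3 pl2.py
python3 -m creep '[[[0,0,0,0,-0.03,0.05,1],[0,0,0,0,-0.02,0.03,1],[0,0,0,0,0,0,1],[0,0,0,0,0,0,1]]]' |grep ft
python3 pl2.py
```

```text
ft_force: [-0.4, -0.2, -1.5]
t 36.2 tool-frame shift left mm [-0.1 -1.7  0.5] turn deg [-0.04  0.04  0.02] gap 0.0125 F [-0.4 -0.2 -1.5] grip 44.9
[ 1.  -0.2 -1.2]
ft_force: [3.2, -0.3, -1.7]
t 36.6 tool-frame shift left mm [-0.  -0.8 -2.5] turn deg [ 0.09  0.06 -0.  ] gap 0.0127 F [ 3.2 -0.3 -1.7] grip 45.0
[ 3.3 -0.2  1.7]
```

```bash
python3 -m creep '[[[0,0,0,0,-0.01,0.04,1],[0,0,0,0,0,0,1],[0,0,0,0,0,0,1]]]' |grep ft
python3 pl2.py
python3 -m creep '[[[0,0,0,0,-0.01,0.03,1],[0,0,0,0,0,0,1],[0,0,0,0,0,0,1]]]' |grep ft
python3 pl2.py
```

```text
ft_force: [5.0, -0.7, 1.2]
t 36.9 tool-frame shift left mm [ 0.1 -0.7 -3.8] turn deg [0.11 0.08 0.02] gap 0.0128 F [ 5.  -0.7  1.2] grip 45.0
[ 1.9 -0.5  4.8]
ft_force: [4.5, -0.7, 4.7]
t 37.2 tool-frame shift left mm [ 0.2 -0.7 -4.7] turn deg [0.15 0.09 0.02] gap 0.0127 F [ 4.5 -0.7  4.7] grip 45.0
[-1.3 -0.5  6.4]
```

```bash
python3 -m creep '[[[0,0,0,0,0.02,0.04,1],[0,0,0,0,0,0,1],[0,0,0,0,0,0,1]]]' |grep ft
python3 pl2.py
```

```text
ft_force: [-4.2, 1.0, 10.7]
t 37.5 tool-frame shift left mm [ 0.  -0.8 -5.2] turn deg [0.02 0.08 0.08] gap 0.0125 F [-4.2  1.  10.7] grip 45.0
[-11.2   0.8   2.7]
```

Firm ledge contact (-11 N along the slope). I'll release, retreat and check.

```bash
python3 -m creep '[[[0,0,0,0,0,-0.01,1],[0,0,0,0,0,0,0.8],[0,0,0,0,0,0,0.65],[0,0,0,0,0,0,0.6],[0,0,0,0,0,0,0.6],[0,0,0,0,0,0,0.6]]]' | grep -E 'ft|gap'
python3 -m creep '[[[0,0,0,0,0,-0.3,0.6],[0,0,0,0,0,-0.5,0.6],[0,0,0,0,0,-0.8,0.6],[0,0,0,0,0,-0.9,0.6],[0,0,0,0,0,-0.9,0.6],[0,0,0,0,0,-0.9,0.6],[0,0,0,0,0,-0.9,0.6],[0,0,0,0,0,0,0.6],[0,0,0,0,0,0,0.6]]]' | grep -E 'ft|gap|pos'
python3 - <<'E'
from go import *
import cv2
b=np.mean([robot.read_camera("side").astype(float) for _ in range(3)],0)
a=np.mean([robot.read_camera("top").astype(float) for _ in range(3)],0)
A=np.hstack([cv2.resize(x,(400,300),interpolation=cv2.INTER_CUBIC) for x in(a[95:170,175:275],a[105:180,325:425])])
B=np.hstack([cv2.resize(x,(400,300),interpolation=cv2.INTER_CUBIC) for x in(b[180:270,140:260],b[135:225,245:365])])
cv2.imwrite("pics/p8.png",np.clip(np.vstack([A,B]),0,255).astype(np.uint8)[:,:,::-1])
E
```

```text
ft_force: [-0.4, -0.0, -0.0]
finger_gap: 0.0373
position: [0.5144, -0.2188, 0.3508]
ft_force: [0.3, -0.6, -0.8]
finger_gap: 0.0377
```

View pics/p8.png

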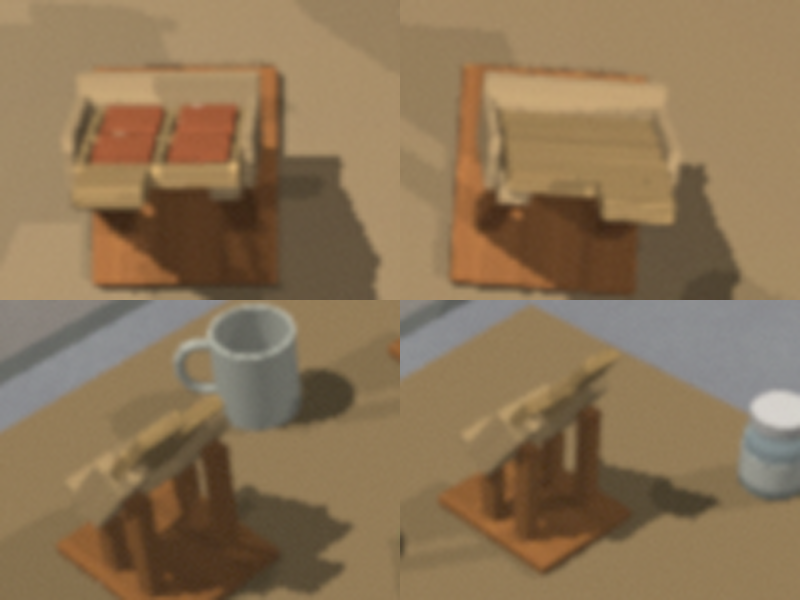

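Top row: tray_2 on easel_1 with four tiles plain side up, and the emptied tray face-down on easel_2, tab end at about (376-393,160) as at the start. Bottom row: both lie flush, and the mug and jar look undisturbed. I'll hand in.

```bash
python3 -c "
from bench import robot
print(robot.sign_off())"
```

```text
the job is handed in; nothing more can be done
None
```

I handed the job in at about 39 s of the 72 s limit: the final pictures show all four tiles relief-in in tray_2, face-up on easel_1, and the emptied tray_1 face-down on easel_2, with the mug and jar undisturbed; I did not check the mallet in the final pictures, and the hand-in returned no verdict.

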